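# Free the clay extruder's die gate by driving out its stuck pin

### The arm

A 6-joint arm with a two-finger parallel gripper is mounted at the origin on a cart in front of the work surface, level with it; the furniture and walls round the work are solid. World frame = base frame: x ahead of the robot, y to its left, z up, the work surface at z = 0. Lengths are in m, angles in rad, forces in N, time in s.
With the tool pointing down it reaches from about 0.35 to 0.975 m from the base axis. Payload 4.9 kg.
Tool frame: the origin (TCP) lies midway between the tips of the shut fingers; the grasp point (between the pads) lies 19 mm behind it (tcp_to_grasp is the distance from the TCP to the grasp point, in m); z points along the fingers, y is the direction in which the jaws open and shut (so a half turn about z gives the same grasp; the last joint's range is limited). The gripper opens to 85 mm and grips with 20 to 120 N. Pads are 22 mm wide; open, the fingers measure 114 mm over their backs; the gripper's body (76 mm by 85 mm) begins 54 mm behind the grasp point. The pads swing forward as they close: fully open they stand 13 mm farther back than shut.
Start: joints at [-1.329, 0.053, 1.613, -0, 1.476, -0.119], TCP at [0.221, -0.585, 0.203] pointing down, gripper open.
Joint ranges: [-3.01, 3.01], [-1.01, 2.22], [0.06, 2.58], [-1.02, 4.17], [0.09, 2.62], [-3.14, 3.14]. Speed limits (rad/s): [2.57, 2.57, 3.14, 3.14, 3.14, 3.14].

### API

Orientations are given as [roll, pitch, yaw] about the fixed x, y, z axes, in that order (R = Rz(yaw) Ry(pitch) Rx(roll)).
In Python, from station import reach, move_linear, set_joints, command_gripper, wait, ik, observe, get_image, MotionError, job_done, tcp_to_grasp gives the robot as it stands. The module is installed in compiled form; this text tells all that it offers. Calls block until the motion is done:
- reach(position, orientation): joint-space move of the TCP to a pose.
- move_linear(position, velocity=0.15, ori=None, f_stop=None): straight line of the TCP; ori=None keeps the orientation; velocity is the mean speed in m/s. With f_stop (N) it stops when the force on the tool has changed by that much, and returns True; else False.
- set_joints(angles): joint-space move.
- command_gripper(opening, squeeze=None): finger opening in m; squeeze is the grip in N (None keeps the last); returns when the fingers have stopped.
- wait(seconds).
- ik(position, orientation): joint angles nearest the present ones, or None.
- observe(): the state.
- get_image(name): name is "side" or "top"; returns a dict with "color" (480x640x3 uint8, red, green, blue), "fx", "fy", "cx", "cy" (pixels), "xyz" and "rotation" of the camera in the world. Camera axes: x right, y up, looking along -z (the intrinsics and any distortion apply to the point x, -y, -z); pixel columns grow to the right and rows downward; lengths in m; the calibration is good to about 2 mm. A picture is of the moment at which its call begins. There is no depth.
A pose or a line that the arm cannot do raises MotionError and nothing moves.
- job_done(): hands the job in, once; it reports no verdict.
The state is a dict: "t": time; "joint_positions": joint angles; "joint_velocities": joint speeds; "effort": joint torques, N m; "tcp_pos": TCP position; "tcp_rot": TCP orientation; "wrist_force": force on the tool from outside, world axes, zero at the start; "ft_torque": the same for the moment, N m; "gripper_width": finger opening in m.
Only numpy, scipy, OpenCV 4.12 (cv2) and the standard library are available. Lean on these libraries where they do the work, as an engineer would, in place of code of your own. Each camera call takes 0.05 s, during which the arm holds its last target. There are 200 camera calls.

### The job

The extruder's die gate is locked shut by a steel pin that has stuck in its lug with dried clay: take the long drift punch from the stand and drive the pin out from its headless upper end until it drops into the drip tray. Then put the punch back upright in a hole of its stand, and swing the gate wide open by the ear on its upper edge so that the die can be changed. Do not bear hard on the cast lugs with the punch, and leave the short pointed punch and the other things on the table where they are.

Things in the scene. Friction and masses are not known exactly. Their poses are not given: they have to be found in the camera images.
- extruder: Bench clay extruder, fixed to the table: an aluminium drip tray 230 x 230 mm with a lip 22 mm high, and a grey pedestal on it that carries the head. Origin under the tray's centre, on the table; z up, the mouth and gate are on its -x side.
- head: Inclined head: barrel, 100 mm square flange, lugs; fixed to the extruder. Cast lugs: not to be loaded by the punch with over 60 N. Origin: centre of the mouth, 150 mm above the table. x runs up the barrel away from the mouth, z up along the gate and parallel to pin and hinge, leaning 32 deg from vertical towards the -x side; y completes it. Fixed pin lugs 26 x 24 mm at x -2, y 62, z 16 to 42 and -42 to -16 mm, gate lug between.
- pin_hole (a point): Middle of the mouth of the knock-out hole in the top face of the upper pin lug (head frame -2, 62, 42 mm): 10 mm wide for the first 4 mm, then 11.5 mm, straight along the head's z axis. The pin's end lies 4 mm down, at the end of the 10 mm part. The nose misses it if it is more than about 1.3 mm off: then it stops on the lug's face.
- pin: Stuck steel pin, 10 mm thick, 90 mm long, with a domed head 18 mm wide, 6 mm thick at its lower end below the lower lug. Origin: middle of its headless upper end; z along the pin, out of that end. Dried clay in the upper lug holds it with about 12 to 23 N of friction; it can only go down along the head's -z. Driven about 20 mm, it comes free and slides out by its own weight.
- pin_mid (a point): Middle of the pin's length, 45 mm from its upper end.
- gate (a joint): Opening angle of the die gate, rad: 0 shut, stop at 1.75. Hinge: the line parallel to the head's z through head x -2, y -62 mm; opening is positive about the head's z, the pin's side swinging out of the mouth towards the robot. Stiff: about 3 N at the ear; it stays where it is left.
- gate_ear (a point): Middle of the upper part of the ear, a flat tab standing up from the gate's upper edge: 10 mm thick (across the gate), 34 mm wide (along it), top rounded. Along the head's z its top is 15 mm above this point, the gate's edge 30 mm below. 82 mm from the hinge line, at head -6, 20, 80 mm when shut; it moves with the gate.
- punch_stand: Wooden stand fixed to the table, 70 x 186 mm. Its board, 56 x 170 x 12 mm, has its top 72 mm above the table and three 13 mm through holes in a row along the stand's y, at -52, 0 and 52 mm. The holes at 0 and +52 mm hold the two punches (either way round), the third is empty. Origin under its centre, z up.
- drift_punch: The long punch: 140 mm, octagonal dark shank 15 mm across flats and 90 mm long above a straight round nose 8 mm thick and 50 mm long with a flat end; 160 g. Stands loosely nose down in the stand, up to 2 mm off its hole's centre and turned up to 20 deg, its shoulder on the board, its top 162 mm above the table. Origin at the nose's end, z up along the punch; flats face x and y.
- centre_punch: Centre punch, the short one, not for this job: 92 mm, same shank but 62 mm long, pointed nose; stands in the same stand, its top 134 mm above the table. Origin at its point, z up.
- clay_block: Offcut block of white clay, 66 x 91 x 56 mm, a bystander right of the work.
- rib_wood: Wooden potter's rib, 64 x 100 x 8 mm, a bystander lying near the robot.
- beater: Beech paddle, 261 x 55 x 17 mm, a bystander lying near the robot.

How it is judged:
By the outcome, as a careful person would: the job done as asked, in the order asked, and still so for the second after the job is handed in, with the robot touching nothing.
It also fails if it takes over 58 s, if anything falls off the work surface, if the arm or the gripper's body presses on something with over 40 N, if the wrist force passes 120 N, or if a joint passes its speed limit or range.

## Working session

There is one attempt and no reset: what is moved stays moved. The work goes in short steps, each a Python script; the robot and the scene stay as the last script left them, time stands still between calls to the robot, and variables do not carry over. Pictures are saved under pics/ and viewed, about 8 in all and at most 12, crops included, and the job is handed in when it is done.

```bash
mkdir -p pics; ls; python3 - <<'E'
from station import *
import cv2,numpy as np,pickle
print(observe()["t"],tcp_to_grasp, observe()["tcp_rot"])
for n in("side","top"):
    g=get_image(n); pickle.dump(g,open(f"pics/{n}0.pkl","wb")); cv2.imwrite(f"pics/{n}0.png",g["color"][:,:,::-1])
    print(n,{k:v for k,v in g.items() if k!="color"})
E
```

```text
pics
0.0 0.0187 [-3.13950324e+00 -2.40464967e-04  3.60815632e-01]
side {'fx': 433.7004253879825, 'fy': 433.7004253879825, 'cx': 321.4410063300835, 'cy': 237.2218628521454, 'xyz': array([0.22074746, 0.50145055, 0.71936368]), 'rotation': array([ 0.85002019,  0.01033452, -2.64036465])}
top {'fx': 603.3697496082387, 'fy': 603.3697496082387, 'cx': 305.34541228226425, 'cy': 241.10349840682244, 'xyz': array([ 0.20590694, -0.09231006,  1.57976227]), 'rotation': array([ 0.21228573,  0.00419393, -1.5134428 ])}
```

View pics/side0.png

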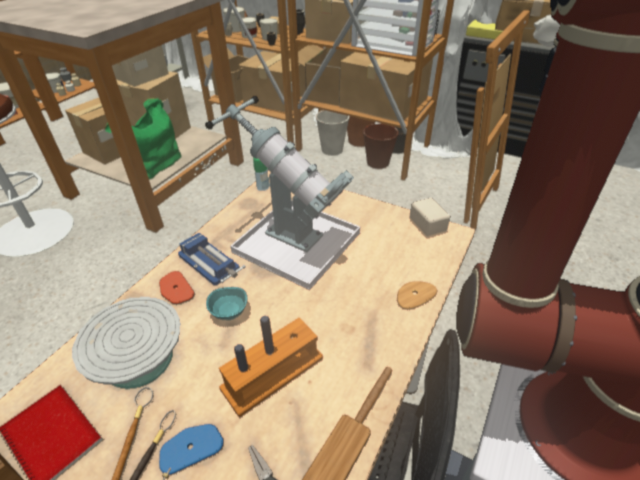

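View pics/top0.png

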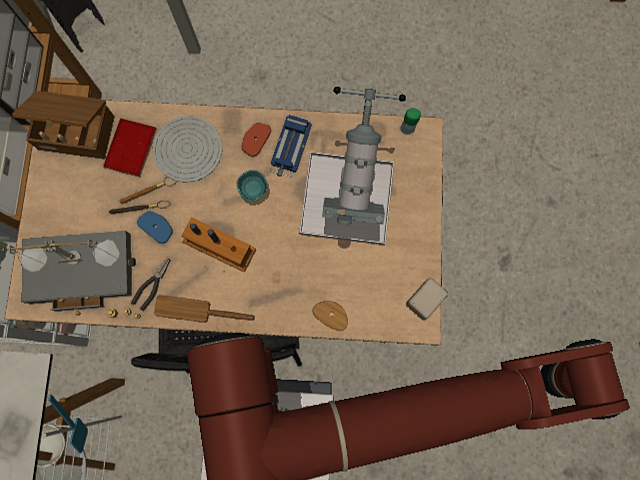

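The side view shows the stand with its punches at (240,357) and (267,335); the taller one is in the middle. The empty hole is near (297,335) and the extruder head is at (320,190). In the top view the stand is at (218,243), the tray at (347,197) and the gate edge at (353,212). Next I'll enlarge these.

```bash
cat > h.py <<'E'
import numpy as np,cv2,pickle
from scipy.spatial.transform import Rotation as R
def cam(g): return np.array(g["xyz"]),R.from_euler("xyz",g["rotation"]).as_matrix()
def ray(g,uv):
    c,M=cam(g); d=M@np.array([(uv[0]-g["cx"])/g["fx"],-(uv[1]-g["cy"])/g["fy"],-1]); return c,d/np.linalg.norm(d)
def plane(g,uv,z):
    c,d=ray(g,uv); return c+d*(z-c[2])/d[2]
def proj(g,p):
    c,M=cam(g); q=M.T@(np.asarray(p)-c); return np.array([g["cx"]-g["fx"]*q[0]/q[2],g["cy"]+g["fy"]*q[1]/q[2]])
def tri(gs,uvs):
    A=np.zeros((3,3));b=np.zeros(3);rs=[ray(g,u) for g,u in zip(gs,uvs)]
    for c,d in rs: P=np.eye(3)-np.outer(d,d);A+=P;b+=P@c
    x=np.linalg.solve(A,b); return x,[float(np.linalg.norm((np.eye(3)-np.outer(d,d))@(x-c))) for c,d in rs]
def crop(g,x,y,w,h,s,grid=10):
    im=cv2.resize(g["color"][y:y+h,x:x+w,::-1],None,fx=s,fy=s,interpolation=cv2.INTER_CUBIC)
    for u in range(-(-x//grid)*grid,x+w,grid):
        cv2.line(im,(int((u-x+.5)*s),0),(int((u-x+.5)*s),5),(0,0,255),1); cv2.putText(im,str(u),(int((u-x+.5)*s)-8,14),0,.3,(0,0,255))
    for v in range(-(-y//grid)*grid,y+h,grid):
        cv2.line(im,(0,int((v-y+.5)*s)),(5,int((v-y+.5)*s)),(0,0,255),1); cv2.putText(im,str(v),(7,int((v-y+.5)*s)+3),0,.3,(0,0,255))
    return im
E
python3 - <<'E'
from h import *
S=pickle.load(open("pics/side0.pkl","rb"));T=pickle.load(open("pics/top0.pkl","rb"))
a=crop(S,215,305,110,110,4);b=crop(T,170,205,90,75,4);c=crop(S,225,160,140,130,4) ;d=crop(T,293,140,110,115,4)
def pad(i,w,h): o=np.zeros((h,w,3),np.uint8); o[:min(h,i.shape[0]),:min(w,i.shape[1])]=i[:h,:w]; return o
cv2.imwrite("pics/stand.png",np.hstack([pad(a,440,440),pad(b,360,440)]))
c=crop(S,225,160,140,130,3);d=crop(T,295,145,100,105,3.7) if 0 else crop(T,295,150,95,100,4)
cv2.imwrite("pics/head.png",np.hstack([pad(c,420,400),pad(d,380,400)]))
print(plane(T,(194,229),.13),plane(T,(213,237),.16),plane(T,(234,247),.072),plane(T,(347,197),0))
print(tri([S,T],[(266,318),(213,237)]))
E
```

```text
[0.53253799 0.20808098 0.13      ] [0.50861222 0.15416173 0.16      ] [0.50434277 0.11355024 0.072     ] [ 0.67438894 -0.17228126  0.        ]
(array([0.51409218, 0.15695014, 0.15449224]), [0.0045249758135279625, 0.004524975813527936])
```

View pics/stand.png

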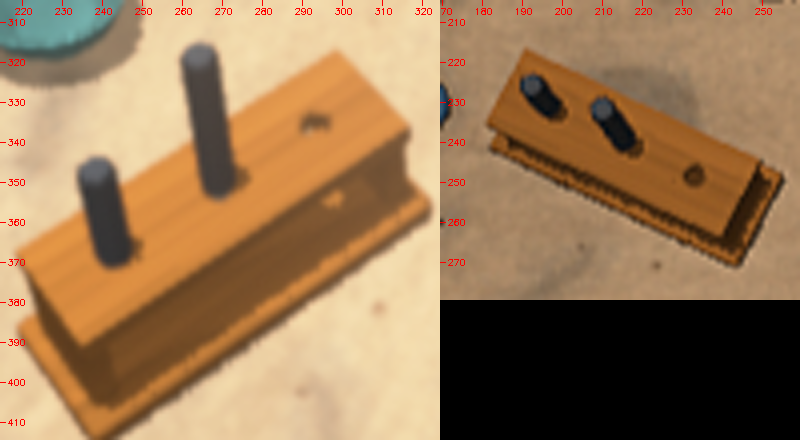

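View pics/head.png

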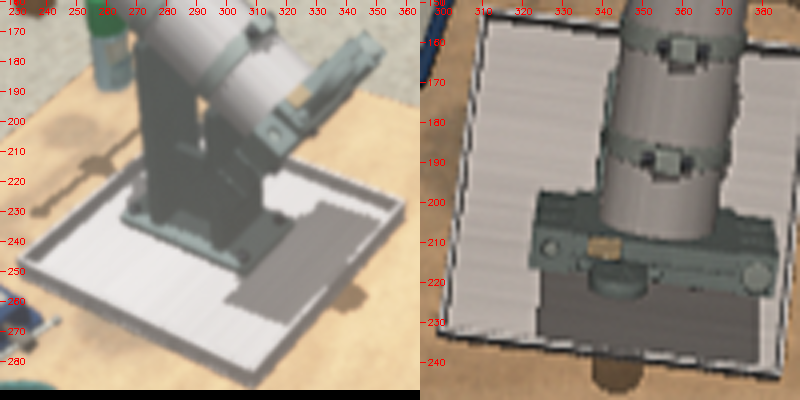

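The crops show these things:
- **Drift punch:** its top is at side (264.4,317) and top (210.4,231.4).
- **Empty hole:** side (293.5,335), top (233.1,248.4).
- **Pin hole:** the light dot, at side (316.3,203.7) and top (327.1,211.4).
- **Ear:** the rounded tab at top view (344,219).

Now I'll triangulate them.

```bash
python3 - <<'E'
from h import *
np.set_printoptions(precision=4,suppress=True)
S=pickle.load(open("pics/side0.pkl","rb"));T=pickle.load(open("pics/top0.pkl","rb"))
sA=lambda u,v:((u+.5)/4+214.5,(v+.5)/4+304.5); tA=lambda u,v:((u-439.5)/4+169.5,(v+.5)/4+204.5)
sB=lambda u,v:((u+.5)/3+224.5,(v+.5)/3+159.5); tB=lambda u,v:((u-419.5)/4+294.5,(v+.5)/4+149.5)
for n,a,b in [("drift",sA(199,50),tA(603,107)),("hole",sA(316,122),tA(694,175)),("centre",sA(97,166),tA(534,87)),
 ("b1",sA(18,250),tA(526,48)),("b1'",sA(18,250),tA(488,126)),("b2",sA(85,347),tA(488,126)),("b3",sA(408,130),tA(722,237)),("b3",sA(408,130),tA(762,162)),("b4",sA(337,52),tA(762,162)),
 ("pin",sB(275,132),tB(550,247)),("tr1",sB(18,262),tB(485,12)),("tr2",sB(252,385),tB(440,333)),("tr3",sB(405,203),tB(780,377))]:
    x,r=tri([S,T],[a,b]); print(n,x,round(r[0]*1e3,1))
tr=[plane(T,tB(*q),.022) for q in[(485,12),(440,333),(780,377)]]
print(tr, [plane(S,sB(*q),.022) for q in[(18,262),(252,385),(405,203)]])
E
```

```text
drift [0.5208 0.1612 0.1598] 1.5
hole [0.4993 0.1152 0.0699] 1.8
centre [0.5386 0.2107 0.13  ] 0.4
b1 [0.5772 0.2306 0.0684] 1.7
b1' [0.5297 0.2471 0.1218] 16.6
b2 [0.5258 0.2513 0.0646] 0.9
b3 [0.4621 0.0952 0.0635] 1.0
b3 [0.4987 0.0727 0.0245] 22.6
b4 [0.5123 0.0734 0.065 ] 0.6
pin [ 0.58   -0.1176  0.1834] 1.6
tr1 [ 0.7918 -0.0674  0.011 ] 0.4
tr2 [ 0.5656 -0.05   -0.0001] 1.7
tr3 [ 0.546  -0.2766  0.0151] 0.6
[array([ 0.788 , -0.0674,  0.022 ]), array([ 0.5621, -0.0501,  0.022 ]), array([ 0.5451, -0.2757,  0.022 ])] [array([ 0.7825, -0.0587,  0.022 ]), array([ 0.5533, -0.0333,  0.022 ]), array([ 0.5422, -0.2691,  0.022 ])]
```

Heights agree with the text within a few mm. Stand yaw is −22.4° and extruder yaw about −4.3°. Next I check IK along the whole plan.

```bash
cat >> h.py <<'E'
from station import *
YAW=np.deg2rad(-4.3); t=np.deg2rad(32)
Rz=lambda a:R.from_euler("z",a).as_matrix()
H=Rz(YAW)@np.array([[np.cos(t),0,-np.sin(t)],[0,1,0],[np.sin(t),0,np.cos(t)]])
PIN=np.array([.580,-.1176,.1845])
O=PIN-H@[-.002,.062,.042]
hw=lambda p:O+H@np.asarray(p,float)
def rpy(M): return R.from_matrix(M).as_euler("xyz")
def headori(a=0,s=1):  # jaws along head x, turned by a about head z
    return rpy(H@Rz(a)@np.array([[0,s,0],[s,0,0],[0,0,-1]],float))
def ear(a,dz=0,b=0): # TCP point on the ear's arc, b = distance lag (m)
    v=Rz(a)@[-.004-b,.082,0]; return hw(np.array([-.002,-.062,.072+dz])+v)
GY=np.deg2rad(67.6)
E
python3 - <<'E'
from h import *
np.set_printoptions(precision=3,suppress=True)
print("O",O)
o=[np.pi,0,GY]
for z in(.119,.22): print(ik([.5208,.1612,z],o), ik([.5208,.1612,z],[np.pi,0,GY-np.pi]))
for s in(1,-1):
    for d in(.018,.042,.07): print("pin",s,ik(hw([-.002,.062,d+.096]),headori(0,s)))
    for a in(0,.6,1.2,1.7): print("ear",s,a,ear(a),ik(ear(a),headori(a,s)))
E
```

```text
O [ 0.599 -0.181  0.15 ]
[ 0.164 -0.071  1.879 -0.     1.334  0.555] [ 0.164 -0.071  1.879  0.     1.334 -2.587]
[ 0.164 -0.148  1.779 -0.     1.511  0.555] [ 0.164 -0.148  1.779  0.     1.511 -2.587]
pin 1 [-0.454 -0.554  2.122  0.227  1.059 -0.438]
pin 1 [-0.467 -0.601  2.118  0.228  1.112 -0.439]
pin 1 [-0.482 -0.652  2.109  0.23   1.173 -0.441]
ear 1 0 [ 0.558 -0.158  0.208] [-0.531 -0.445  2.112  0.284  0.982 -0.555]
ear 1 0.6 [ 0.518 -0.172  0.184] [-0.614 -0.525  2.206  0.33   0.994 -1.254]
ear 1 1.2 [ 0.491 -0.209  0.169] [-0.736 -0.532  2.236  0.393  1.016 -1.997]
ear 1 1.7 [ 0.485 -0.249  0.167] [-0.82  -0.473  2.199  0.433  1.028 -2.598]
pin -1 [-0.454 -0.554  2.122  0.227  1.059  2.703]
pin -1 [-0.467 -0.601  2.118  0.228  1.112  2.702]
pin -1 [-0.482 -0.652  2.109  0.23   1.173  2.7  ]
ear -1 0 [ 0.558 -0.158  0.208] [-0.531 -0.445  2.112  0.284  0.982  2.587]
ear -1 0.6 [ 0.518 -0.172  0.184] [-0.614 -0.525  2.206  0.33   0.994  1.887]
ear -1 1.2 [ 0.491 -0.209  0.169] [-0.736 -0.532  2.236  0.393  1.016  1.144]
ear -1 1.7 [ 0.485 -0.249  0.167] [-0.82  -0.473  2.199  0.433  1.028  0.543]
```

```bash
python3 - <<'E'
from h import *
np.set_printoptions(precision=4,suppress=True)
o=[np.pi,0,GY]
reach([.42,-.08,.42],o); print(observe()["t"])
reach([.5208,.1612,.21],o); command_gripper(.05,60)
print(move_linear([.5208,.1612,.1183],.12,f_stop=8)); s=observe(); print(s["t"],s["tcp_pos"],s["wrist_force"])
command_gripper(0.0,70); s=observe(); print(s["t"],s["gripper_width"],s["wrist_force"],s["tcp_pos"])
print(move_linear([.5208,.1612,.27],.15)); s=observe(); print(s["t"],s["gripper_width"],s["wrist_force"])
E
```

```text
2.2
False
4.825 [0.5215 0.1613 0.1193] [-0.1372 -0.248   1.1518]
5.25 0.01324599091705805 [-1.232   0.2967  5.0519] [0.5214 0.1614 0.1195]
False
6.4083 0.014137559921101493 [ 0.3538 -0.3107 -1.8003]
```

```bash
python3 - <<'E'
from h import *
np.set_printoptions(precision=4,suppress=True)
oh=headori()
reach(hw([-.002,.062,.042+.13+.0970]),oh); s=observe(); print(s["t"],s["tcp_pos"])
move_linear(hw([-.002,.062,.042+.015+.0970]),.2); wait(.2); s=observe(); print(s["t"],s["tcp_pos"]-hw([-.002,.062,.042+.015+.0970]),s["gripper_width"],s["wrist_force"],rpy(np.eye(3)),s["tcp_rot"]-oh)
ims=[]
for n in("side","top"):
    g=get_image(n); pickle.dump(g,open(f"pics/{n}1.pkl","wb"))
    u=proj(g,hw([-.002,.062,.05])).astype(int); print(n,proj(g,hw([-.002,.062,.042])),proj(g,hw([-.002,.062,.057])))
    ims.append(crop(g,u[0]-25,u[1]-35,50,70,8,5))
cv2.imwrite("pics/pre.png",np.hstack(ims))
E
```

```text
7.55 [ 0.4601 -0.1082  0.3762]
8.475 [ 0.0004 -0.0003  0.0022] 0.013695813873359402 [-0.5004  0.0811 -1.8103] [0. 0. 0.] [-0.003   0.0012 -0.0001]
side [315.5597 203.0052] [318.7051 199.2196]
top [327.329  211.9224] [327.08   213.7568]
```

View pics/pre.png

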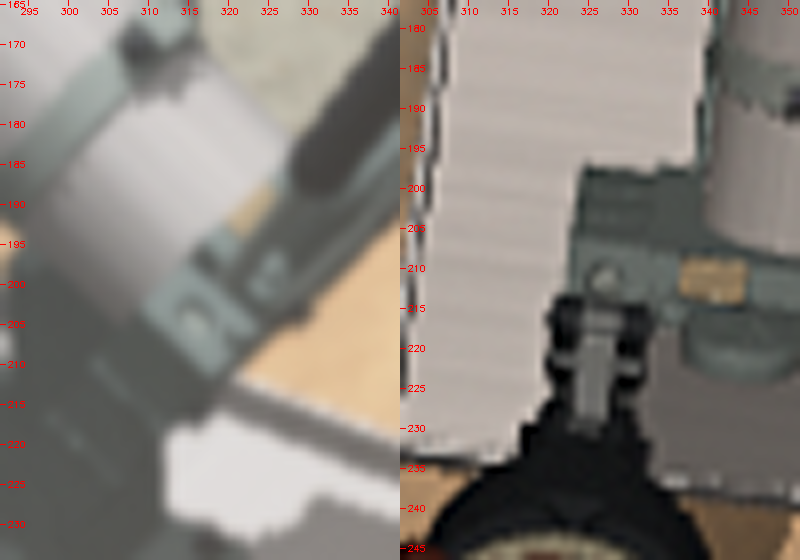

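In the side view the hole is at (316.5,204) and the shank's shoulder at about (331,186). The nose between them merges with the gate's grey. In the top view the nose is hidden by a finger. I'll compare the side image before and after.

```bash
python3 - <<'E'
from h import *
A=pickle.load(open("pics/side0.pkl","rb"));B=pickle.load(open("pics/side1.pkl","rb"))
D=dict(B);D["color"]=np.clip(128+(B["color"].astype(int)-A["color"])*2,0,255).astype(np.uint8)
cv2.imwrite("pics/diff.png",np.hstack([crop(B,303,175,40,40,10,5),crop(D,303,175,40,40,10,5)]))
E
```

```text
(no output)
```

View pics/diff.png

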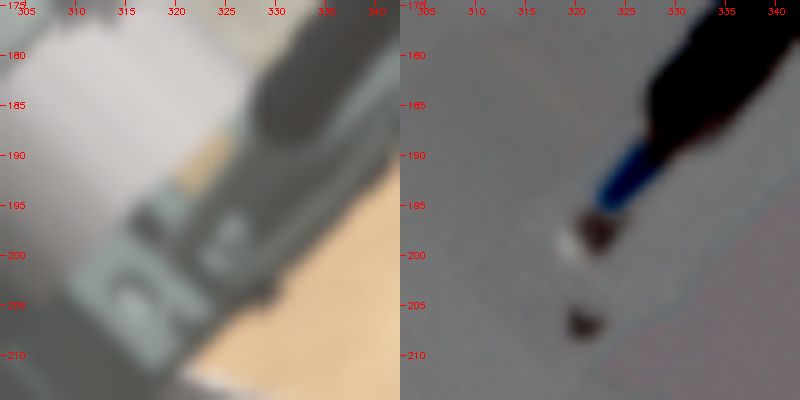

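The nose axis lines up with the hole to about 0.5 mm across the view. Along the view it is less certain, so I'll probe gently: contact at 0 mm depth means the face, 4 mm means the pin.

```bash
cat >> h.py <<'E'
L=.0970
def tip(s=None):
    s=s or observe(); Rm=R.from_euler("xyz",s["tcp_rot"]).as_matrix()
    return H.T@(np.array(s["tcp_pos"])+Rm[:,2]*L-O)*1e3
E
python3 - <<'E'
from h import *
np.set_printoptions(precision=2,suppress=True)
S=pickle.load(open("pics/side1.pkl","rb")); b=[-.002,.062,.057]
for i in range(2):
    e=np.zeros(3);e[i]=.001; print("J n.uv per mm",(proj(S,hw(b+e))-proj(S,hw(b)))@[.77,.63], (proj(S,hw(b+e))-proj(S,hw(b))))
print(observe()["t"],tip())
at=lambda x,y,z:hw(np.array([x,y,z])/1e3+[0,0,L])
print(move_linear(at(-2,62,46),.06,f_stop=8),tip())
hit=move_linear(at(-2,62,36),.03,f_stop=8); s=observe(); print(hit,s["t"],tip(s),H.T@s["wrist_force"])
if hit: move_linear(at(-2,62,45),.05); print(tip())
E
```

```text
J n.uv per mm -0.4890001632998837 [-0.35 -0.34]
J n.uv per mm -0.05227652458992735 [-0.27  0.25]
8.575 [-0.83 61.64 58.22]
False [-3.08 62.21 45.07]
True 9.2333 [-1.84 62.01 37.85] [-0.95  0.18  0.96]
[-2.29 61.9  45.21]
```

Contact came at about 4 mm depth, so the nose is probably on the pin. I drive now with a 32 N limit, well below the lug's 60 N.

```bash
python3 - <<'E'
from h import *
np.set_printoptions(precision=2,suppress=True)
at=lambda x,y,z:hw(np.array([x,y,z])/1e3+[0,0,L])
for z in(38,32,26,20,14,11):
    hit=move_linear(at(-2,62,z),.03,f_stop=32); s=observe(); print(z,hit,s["t"],tip(s),H.T@s["wrist_force"],s["gripper_width"])
    if hit: break
E
```

```text
38 False 9.9167 [-2.37 62.19 37.58] [ 0.55 -0.16 -1.54] 0.013616739888376464
32 False 10.2667 [-0.31 61.49 33.53] [-1.07  0.37  6.59] 0.01352172958072767
26 False 10.6167 [ 0.01 61.47 27.73] [-1.33  1.    7.37] 0.013591667258873973
20 False 10.9667 [-2.63 62.19 19.55] [-1.04  0.47 -0.87] 0.013515814385755073
14 False 11.3167 [-2.83 62.24 13.39] [ 0.08 -0.25 -1.43] 0.013635920526598701
11 False 11.5667 [-2.55 62.1  10.69] [-1.03  0.63 -0.79] 0.01346608964620846
```

```bash
python3 - <<'E'
from h import *
np.set_printoptions(precision=2,suppress=True)
at=lambda x,y,z:hw(np.array([x,y,z])/1e3+[0,0,L])
wait(.2)
move_linear(at(-2,62,120),.2); print(observe()["t"],tip())
g=get_image("side"); k=get_image("top"); pickle.dump(g,open("pics/side2.pkl","wb")); pickle.dump(k,open("pics/top2.pkl","wb"))
cv2.imwrite("pics/out.png",np.hstack([crop(g,225,150,140,130,3),crop(k,290,150,95,97,4)]) if 0 else crop(g,225,130,160,150,5,10)[:600])
E
```

```text
12.4583 [ -2.99  62.03 119.14]
```

View pics/out.png

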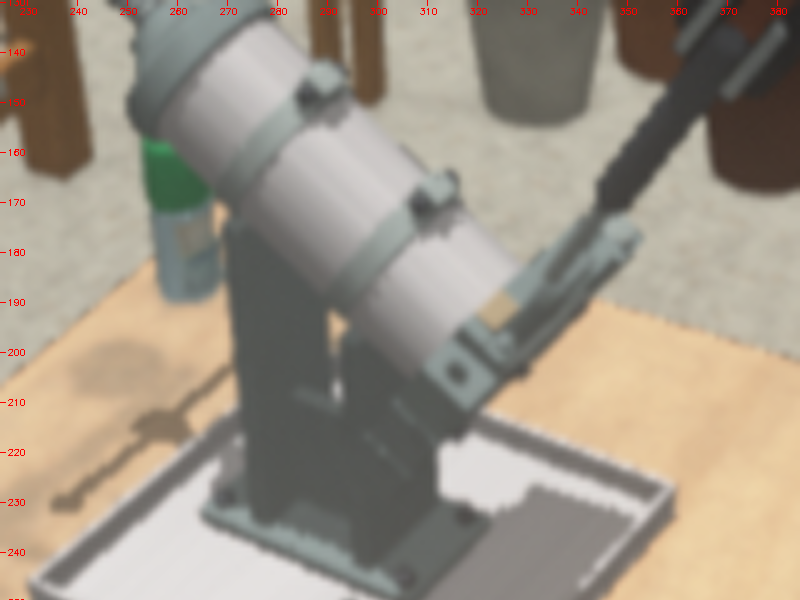

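The hole is now dark and empty, so the pin has gone through. Returning the punch to its hole.

```bash
python3 - <<'E'
from h import *
np.set_printoptions(precision=4,suppress=True)
at=lambda x,y,z:hw(np.array([x,y,z])/1e3+[0,0,L])
o=[np.pi,0,GY]
move_linear(at(-2,62,172),.25)
reach([.5208,.1612,.25],o); move_linear([.5208,.1612,.182],.15); wait(.1)
hit=move_linear([.5208,.1612,.113],.07,f_stop=7); s=observe(); print(hit,s["t"],s["tcp_pos"],s["wrist_force"])
g=get_image("side"); k=get_image("top")
cv2.imwrite("pics/ret.png",np.hstack([crop(g,225,290,100,130,4),crop(k,300,150,100,130,4)]))
E
```

```text
True 15.6 [0.5199 0.1611 0.1196] [-0.9467  0.7229  2.8895]
```

View pics/ret.png

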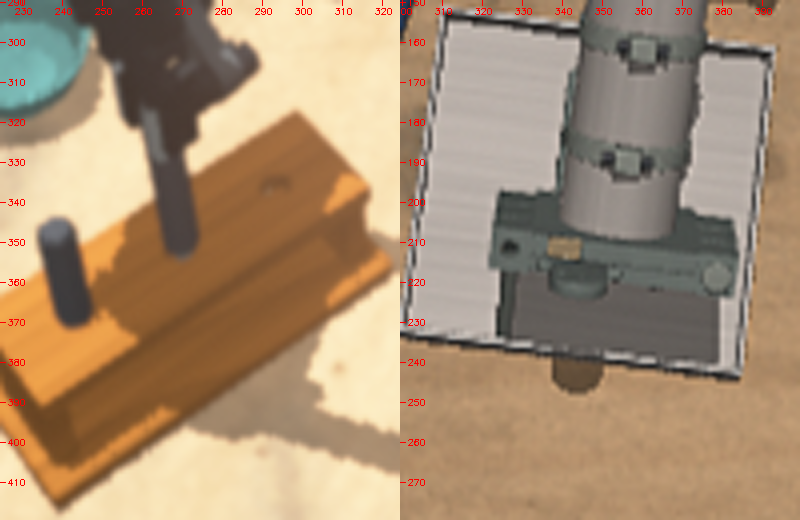

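The punch stopped at the same TCP height as when I gripped it (0.1196), so it is seated. In the top view the pin shows in the tray at about (326,225). Next I release the punch and go to the ear.

```bash
python3 - <<'E'
from h import *
np.set_printoptions(precision=4,suppress=True)
T=pickle.load(open("pics/top0.pkl","rb")); print("ear top proj",proj(T,hw([-.006,.020,.095])))
command_gripper(.04,40); wait(.1)
move_linear([.5208,.1612,.26],.2); print(observe()["t"])
k=get_image("top"); pickle.dump(k,open("pics/top3.pkl","wb"));k=get_image("side"); pickle.dump(k,open("pics/side3.pkl","wb"))
reach(ear(0,.11),headori()); print(observe()["t"])
print(move_linear(ear(0,-.004),.12,f_stop=10)); s=observe(); print(s["t"],H.T@(s["tcp_pos"]-O),s["wrist_force"])
command_gripper(.022,20); s=observe(); print(s["t"],s["gripper_width"],s["wrist_force"])
E
```

```text
ear top proj [344.277  222.5216]
17.0333
18.3417
False
19.4417 [-0.0052  0.0199  0.0687] [ 0.9941  0.4778 -0.2905]
19.7583 0.021834884359450114 [-0.3536  0.602  -0.2526]
```

```bash
python3 - <<'E'
from h import *
np.set_printoptions(precision=2,suppress=True)
for a in np.linspace(0.12,1.74,14):
    hit=move_linear(ear(a,-.004),.05,ori=headori(a),f_stop=18); s=observe(); print(round(a,2),hit,round(s["t"],2),H.T@s["wrist_force"])
    if hit: break
g=get_image("side"); k=get_image("top")
cv2.imwrite("pics/open.png",np.hstack([crop(g,240,130,130,160,3),crop(k,290,140,100,120,4)]))  if 0 else cv2.imwrite("pics/open.png",np.hstack([crop(g,240,140,130,150,3),cv2.resize(crop(k,295,150,100,112,4),(400,450))]))
E
```

```text
0.12 False 20.11 [-0.5   0.28 -0.33]
0.24 False 20.47 [ 1.   -0.57 -0.08]
0.37 False 20.82 [ 0.46 -0.23  0.25]
0.49 False 21.18 [ 0.94  1.09 -0.02]
0.62 False 21.54 [ 0.1  -0.57  0.58]
0.74 False 21.9 [ 0.89 -0.3   0.7 ]
0.87 False 22.26 [ 0.08 -0.55 -0.21]
0.99 False 22.62 [ 0.13 -0.18 -0.6 ]
1.12 False 22.98 [-0.55 -0.59 -0.82]
1.24 False 23.33 [-0.11  0.4  -0.39]
1.37 False 23.69 [ 0.61 -0.42  0.33]
1.49 False 24.05 [ 0.22 -0.03  0.09]
1.62 False 24.41 [-0.55  0.21 -0.43]
1.74 False 24.77 [ 0.21 -0.    0.19]
```

View pics/open.png

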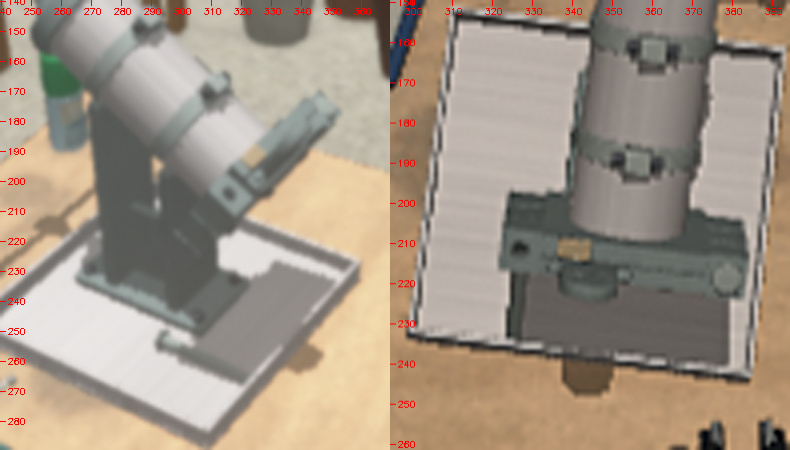

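The gate is still shut: the ear is at (344,220) in the top view, and the fingers passed without contact. The side view shows the pin lying in the tray at about (300,253). I'll check where the ear really is.

```bash
python3 - <<'E'
from h import *
np.set_printoptions(precision=4,suppress=True)
T=pickle.load(open("pics/top0.pkl","rb"));S=pickle.load(open("pics/side2.pkl","rb"))
for n,p in dict(eartop=(-.006,.020,.095),earedge=(-.006,.020,.05),hinge=(-.002,-.062,.042),flangetl=(0,.05,.05),flangetr=(0,-.05,.05),pin=(-.002,.062,.042)).items():
    print(n,proj(S,hw(p)),proj(T,hw(p)))
s=observe(); print(s["t"],s["gripper_width"],H.T@(s["tcp_pos"]-O))
g=get_image("side");k=get_image("top")
ims=[crop(g,285,145,80,100,5,10),crop(k,318,195,80,100,5,10)]
for g_,c,im in((g,(285,145),ims[0]),(k,(318,195),ims[1])):
    for p in [(-.006,.020,.095),(-.006,.020,.05),(-.002,-.062,.042),(-.002,.062,.042)]:
        u=(proj(g_,hw(p))-c+.5)*5; cv2.circle(im,tuple(int(v) for v in u),3,(0,0,255),1)
cv2.imwrite("pics/ear.png",np.hstack(ims))
E
```

```text
eartop [339.6466 180.388 ] [344.277  222.5216]
earedge [329.6116 192.2203] [344.5212 216.7313]
hinge [346.293  174.7803] [378.9567 218.5103]
flangetl [319.7449 197.3721] [332.3119 212.7369]
flangetr [344.6122 174.6518] [374.1857 218.0806]
pin [315.5597 203.0052] [327.329  211.9224]
24.8667 0.022203581648165962 [-0.0823 -0.0793  0.0679]
```

View pics/ear.png

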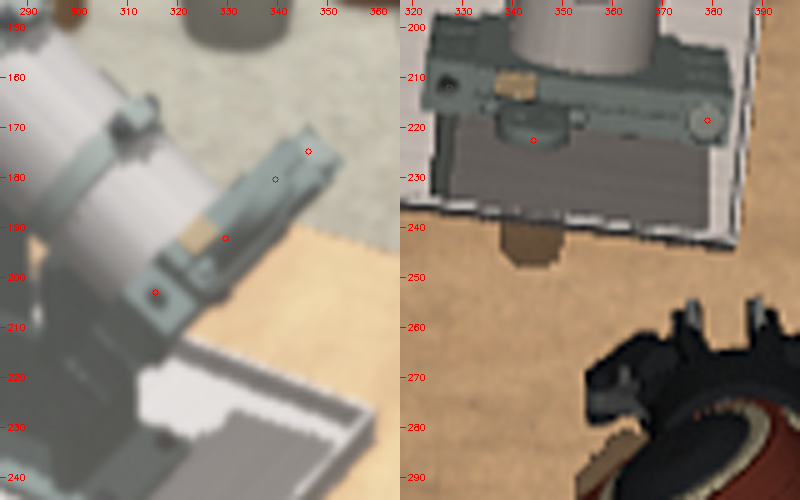

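My projection puts the ear where the pictures show it, so I don't know why the fingers missed. I'll probe for the ear's top with shut fingers and look.

```bash
python3 - <<'E'
from h import *
np.set_printoptions(precision=4,suppress=True)
A=pickle.load(open("pics/top0.pkl","rb"))["color"].astype(int);B=get_image("top")["color"].astype(int)
d=np.abs(A-B).sum(2)[205:240,318:365]; v,u=np.where(d>90); print("diff px",len(u),sorted(set(zip((u+318).tolist(),(v+205).tolist())))[:30])
move_linear(ear(1.74,.09),.2)
reach(ear(0,.09),headori()); command_gripper(0,20)
hit=move_linear(ear(0,.004),.06,f_stop=4); s=observe(); print(hit,s["t"],H.T@(s["tcp_pos"]-O),H.T@s["wrist_force"],s["gripper_width"])
wait(.1); s=observe(); print(H.T@(s["tcp_pos"]-O),s["tcp_rot"],headori())
ims=[]
for n in("side","top"):
    g=get_image(n); u=proj(g,hw([-.006,.02,.09])).astype(int); im=crop(g,u[0]-32,u[1]-40,64,80,6,10)
    pickle.dump(g,open(f"pics/{n}5.pkl","wb")); ims.append(im)
cv2.imwrite("pics/probe.png",np.hstack(ims))
E
```

```text
diff px 7 [(326, 211), (326, 212), (327, 210), (327, 211), (327, 212), (328, 211), (328, 212)]
False 29.3667 [-0.0056  0.0199  0.0764] [-0.2689  0.0236  0.0277] 0.00015274873224216889
[-0.0056  0.0199  0.0764] [2.5823 0.0004 1.4956] [2.5831 0.     1.4957]
```

View pics/probe.png

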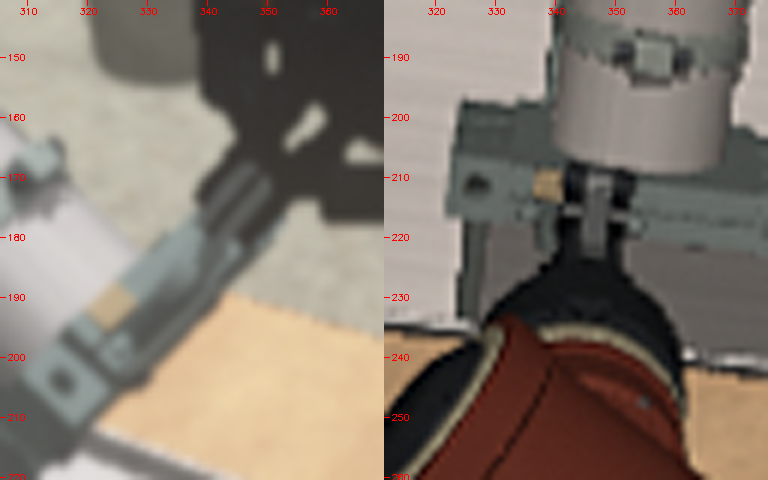

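In the probe picture the shut fingertips end at about side (341,180), right at the ear's top. They have not gone down beside it, although the TCP reads z=76. So in practice the fingers sit roughly 20 mm higher relative to the ear than I reckoned, and the first pass went just over it. I'll probe further down.

```bash
python3 - <<'E'
from h import *
np.set_printoptions(precision=4,suppress=True)
hit=move_linear(ear(0,-.018),.03,f_stop=4); s=observe(); print(hit,s["t"],H.T@(s["tcp_pos"]-O),H.T@s["wrist_force"])
E
```

```text
True 29.9917 [-0.0051  0.0199  0.0679] [0.7444 0.2626 6.5648]
```

```bash
python3 - <<'E'
from h import *
np.set_printoptions(precision=4,suppress=True)
move_linear(ear(0,.022),.15); command_gripper(.04,20)
hit=move_linear(ear(0,-.030),.08,f_stop=6); s=observe(); print(hit,s["t"],H.T@(s["tcp_pos"]-O),H.T@s["wrist_force"])
if hit: move_linear(ear(0,H.T[2]@(s["tcp_pos"]-O)-.072+.003),.05)
command_gripper(0,20); s=observe(); print(s["t"],s["gripper_width"],H.T@(s["tcp_pos"]-O),H.T@s["wrist_force"])
E
```

```text
False 31.5833 [-0.0057  0.0199  0.0422] [ 0.8236 -0.4973  0.309 ]
31.95 0.009631356723527966 [-0.0084  0.02    0.0422] [-9.1439 -1.251  10.2812]
```

The ear is gripped: the width reads 9.6 mm, matching its 10 mm thickness. I loosen to a narrow cage, raise slightly and swing.

```bash
python3 - <<'E'
from h import *
np.set_printoptions(precision=2,suppress=True)
command_gripper(.02,20); b=.0025; dz=-.024
move_linear(ear(0,dz,b),.05)
for a in np.linspace(0.145,1.74,12):
    hit=move_linear(ear(a,dz,b),.05,ori=headori(a),f_stop=18); s=observe(); print(round(a,2),hit,round(s["t"],2),H.T@s["wrist_force"])
    if hit: break
k=get_image("top");g=get_image("side"); pickle.dump(k,open("pics/top6.pkl","wb"));pickle.dump(g,open("pics/side6.pkl","wb"))
A=pickle.load(open("pics/top0.pkl","rb"))["color"].astype(int)
d=np.abs(A-k["color"]).sum(2)[205:226,330:360]; print("changed px at old ear",(d>90).sum())
E
```

```text
0.14 False 32.89 [-0.68 -0.26 -0.64]
0.29 False 33.28 [-0.04 -0.51 -0.25]
0.43 False 33.67 [-0.14 -0.26  0.06]
0.58 False 34.07 [ 0.31 -0.26 -0.05]
0.72 False 34.46 [ 0.48  0.28 -0.4 ]
0.87 False 34.85 [-0.73 -0.04 -0.51]
1.01 False 35.24 [ 1.15  0.3  -0.89]
1.16 False 35.63 [ 0.34  0.16 -0.38]
1.3 False 36.02 [-0.89  0.57 -0.2 ]
1.45 False 36.42 [-0.6   0.72  0.82]
1.6 False 36.81 [-0.13  0.42 -0.5 ]
1.74 False 37.2 [ 0.77  0.09 -0.33]
changed px at old ear 14
```

```bash
python3 - <<'E'
from h import *
g=pickle.load(open("pics/side6.pkl","rb"));k=pickle.load(open("pics/top6.pkl","rb"))
A=pickle.load(open("pics/top0.pkl","rb"))["color"].astype(int)
d=np.abs(A-k["color"]).sum(2)[205:226,330:360]; print([(int(x),int((d>x).sum())) for x in (25,40,60)])
cv2.imwrite("pics/open2.png",np.hstack([crop(g,270,140,130,150,3),cv2.resize(crop(k,300,180,100,112,4),(400,450))]))
E
```

```text
[(25, 171), (40, 123), (60, 89)]
```

View pics/open2.png

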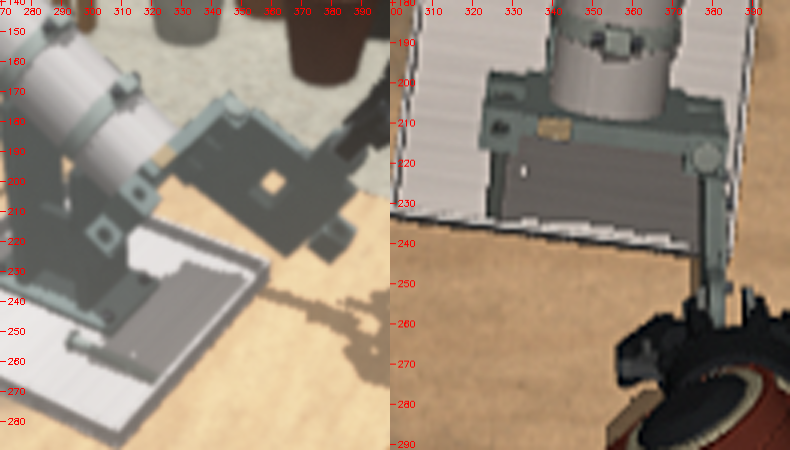

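The gate is wide open: in the top view it runs from the hinge (378,218) to (380,256), at about 1.65 rad. The pin with its head lies in the tray at side (298,253). I'll back off along the ear, check the punch by pixels and hand in.

```bash
python3 - <<'E'
from h import *
np.set_printoptions(precision=3,suppress=True)
move_linear(ear(1.74,.10,.0025),.15); s=observe(); print(s["t"],s["wrist_force"])
p=np.array(s["tcp_pos"]); move_linear(p+[-.03,0,.12],.2); wait(.5)
g=get_image("side");k=get_image("top")
T0=pickle.load(open("pics/top0.pkl","rb"));S0=pickle.load(open("pics/side0.pkl","rb"));k6=pickle.load(open("pics/top6.pkl","rb"))
for a,b,(u,v,w,h) in((S0,g,(225,305,60,80)),(T0,k,(180,215,60,45))):
    r=[]
    for i in(a,b):
        m=(i["color"][v:v+h,u:u+w].max(2)<85).astype(np.uint8); n,_,st,ce=cv2.connectedComponentsWithStats(m)
        r.append([(st[j].tolist(),ce[j].round(1).tolist()) for j in range(1,n) if st[j][4]>15])
    print(r)
d=np.abs(k6["color"].astype(int)-k["color"]).sum(2)[215:245,372:386]; print("gate changed px",(d>90).sum()); print(observe()["t"])
job_done()
E
```

```text
38.275 [ 0.259 -0.275 -0.65 ]
[[([37, 17, 12, 32, 217], [42.1, 32.2]), ([10, 43, 13, 23, 175], [16.3, 54.6])], [([37, 16, 12, 33, 223], [42.9, 32.0]), ([10, 43, 13, 23, 177], [16.3, 54.6])]]
[[([10, 9, 12, 11, 78], [15.3, 14.0]), ([28, 14, 13, 15, 95], [33.5, 21.4]), ([7, 24, 42, 21, 81], [26.8, 34.4]), ([51, 31, 5, 5, 18], [53.2, 33.3])], [([10, 9, 11, 11, 74], [15.0, 13.9]), ([28, 15, 12, 14, 92], [33.4, 21.6]), ([7, 24, 42, 21, 81], [26.8, 34.4])]]
gate changed px 0
39.6417
the job is handed in; nothing more can be done
```

The job is finished and handed in at about 39.6 s of the 58 s allowed. The pin is out, the drift punch is back in its stand, and the gate is wide open.

- **Pin:** I gripped the drift punch and the nose went into the knock-out hole on the first gentle probe. I then drove about 27 mm with a 32 N stop, which never tripped. Afterwards the hole showed dark and empty, and the pictures show the pin lying in the drip tray.
- **Punch:** It is back in its own middle hole, and the arm stopped at the same height as when I picked it up. In the final images it stands upright within about 1 pixel of where it started. The short punch has not moved.
- **Gate:** It is open to about 1.65 rad, estimated from the commanded angle and the finger clearance. The image showed it wide open, and it did not change after the arm backed off. The last force reading was close to zero, and the arm ended clear of everything.

**What went wrong:** My first pass at the gate missed. The fingers went just over the ear without touching it and the gate stayed shut. Probing with shut fingers met something, taken to be the ear's top, about 27 mm lower along the head's z than the text says, and I did not find out why. I went lower, confirmed the ear by gripping it (9.6 mm thick), and the second swing worked. That grip pressed on the ear with about 14 N for a moment.

I did not check the clay block, rib or beater separately at the end; the arm was not brought near them on purpose.

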